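Reset the dough sheeter's thickness stop

TASK

The dough comes out too thin: on the sloped face of the sheeter, loosen the jam nut by swinging its lever counter-clockwise through most of its travel, then, with the nut still loose, turn the bar on the adjuster screw counter-clockwise until its pointed end points at the one long rib. Then retighten the jam nut by swinging its lever clockwise back to its stop without losing the setting, let go, and leave the bowl, plate and tray where they are.

Things in the scene. Friction and masses are not known exactly. Their poses are not given: they have to be found in the camera images.
- sheeter: Bench dough sheeter, fixed (place and yaw differ). Steel wedge console 205 x 240 mm (x, y), behind it two aluminium rollers between white cheeks 150 mm high, to x = 210 mm. Origin on the table, z up, x from the low front edge to the rollers. Its face slopes up along +x at 30 degrees to the level, from 30 mm high at x = -120 to 148 mm at x = 85.
- face_axis (a point): Where the common axis of adjuster screw and jam nut meets the sloped face (sheeter x -20, y 0, z 88 mm). Axes: x up the slope, z out of the face along the screw axis, which leans 30 degrees from vertical towards the low front edge. Clockwise is as seen looking onto the face; left and right as seen by someone at the low front edge.
- jam_nut (a joint): Turn in rad of the steel hexagonal jam nut (56 mm over corners, 13 to 44 mm above the face): 0 = tight at its stop (lever points right and down the slope), growing counter-clockwise as it loosens, stop at 1.3. Starts tight. Stays where left; takes 0.2 to 0.9 N m (up to 10 N at the lever grip), most when tightening near 0. Above about 0.5 the adjuster is free.
- lever_grip (a point): Centre of the round black 16 mm grip (55 mm long, 62 to 117 mm from the axis) of the jam nut's one straight lever: 88 mm from the axis, 30 mm above the face, 22 mm clear below. Grip or push it here; it turns with the nut. Axes: x outward along the lever, z along the screw axis out of the face.
- adjuster (a joint): Turn of the adjuster screw in rad, growing counter-clockwise (opens the rollers 3 mm per rad), stops at -0.1 and 1.95. At 1.30 the pointed end is right over the long rib. Starts between 0 and 0.7. With the nut loose it takes about 0.1 N m and stays where left. The tight nut clamps it with hidden teeth, which may shift it by up to 0.05 as they close (not at 1.30).
- bar_grip (a point): Centre of the dark steel bar on the adjuster screw: on the axis, 73 mm above the face. Bar 88 mm long, 16 wide, 26 high (60 to 86 mm above the face): blunt end 36 mm from the axis, tapered pointed end 52 mm. Below it a round 20 mm stem, then the nut's top at 44 mm. Turns with the screw. Axes: x towards the pointed end, z along the screw axis out of the face.
- long_rib (a point): Middle of the top of the long rib on the face, the mark to set to: 46 x 8 mm, 6 mm high, radial, 58 to 104 mm from the axis, on the left for someone at the low front edge. The four other ribs are short (16 x 4 mm, 4 mm high).
- bowl: White bowl, 124 mm wide, 55 mm high, loose, to be left alone; origin under its centre.
- plate: White plate, 190 mm wide, 22 mm high, loose, to be left alone; origin under its centre.
- tray: Shallow aluminium tray 170 x 240 x 40 mm (x, y, z), loose, to be left alone; origin under its centre.

How it is judged:
By the outcome, as a careful person would: the job done as asked, in the order asked, and still so for the second after the job is handed in, with the robot touching nothing.
It also fails if it takes over 61 s, if anything falls off the work surface, if the arm or the gripper's body presses on something with over 40 N, if the wrist force passes 120 N, or if a joint passes its speed limit or range.

ROBOT

A 7-joint arm with a two-finger parallel gripper is mounted at the origin on the work surface. World frame = base frame: x ahead of the robot, y to its left, z up, the work surface at z = 0. Lengths are in mm, angles in rad, forces in N, time in s.
With the tool pointing down it reaches from about 400 to 875 mm from the base axis. Payload 4.4 kg.
Tool frame: the origin (TCP) lies midway between the tips of the shut fingers; the grasp point (between the pads) lies 19 mm behind it; z points along the fingers, y is the line along which they close (so a half turn about z gives the same grasp; the last joint's range is limited). The gripper opens to 85 mm and grips with 20 to 120 N. Pads are 22 mm wide; open, the fingers measure 114 mm over their backs; the gripper's body (76 mm by 85 mm) begins 54 mm behind the grasp point. The pads swing forward as they close: fully open they stand 13 mm farther back than shut.
Start: joints at [1.14, 0.628, 0.038, 1.517, -0.027, 0.996, -0.02], TCP at [231.924, -607.231, 231.313] pointing down, gripper open.
Joint ranges: [-3.06, 3.06], [-0.37, 2.12], [-1.25, 1.32], [0.18, 2.47], [-1.1, 4.24], [0.23, 1.98], [-2.94, 2.94]. Speed limits (rad/s): [2.57, 2.57, 3.14, 3.14, 3.14, 3.14, 3.14].

INTERFACE

Orientations are given as [roll, pitch, yaw] about the fixed x, y, z axes, in that order (R = Rz(yaw) Ry(pitch) Rx(roll)).
In Python, from cell import read_state, get_image, finish_job gives the robot as it stands.
- The arm moves only by the tool send_rows, never from a script. Its argument "series" is a list of rows, each an object of numbers: "ax", "ay", "az": the turn, a rotation vector about the tool's x, y, z in rad; "dx", "dy", "dz": the shift along the tool's x, y, z in cm; "hand": the closure, from 0 (fully open) to 1 (shut). In form: [{"ax": .., "ay": .., "az": .., "dx": .., "dy": .., "dz": .., "hand": ..}, ...]. A call has 1 to 10 rows; each row is the pose to reach, as a shift and turn from the pose commanded when the call began, along the tool's axes at that moment; what a row does not reach only later rows make up. A row lasts 1/10 s, in which the tool goes at most 50 mm and 8.59 degrees, less where a joint would pass 70% of its speed; a pose out of reach is approached as far as the arm can. A call with a gripper value outside its range is refused whole. The fingers move at their own pace and stop on an object; the grip force is fixed at half the most. Time passes only in rows, so rows that repeat a pose let the fingers close. It gives the time, the measured TCP pose, the force, the opening and the grip force at its end, in the units of the state.
- read_state(): the state, without advancing time (a new reading comes with each control period).
- get_image(name): name is "side" or "top"; returns a dict with "pixels" (400x640x3 uint8, red, green, blue), "mtx" (3x3 intrinsics, pixels), "k1" (the pictures are not rectified: a ray, as slopes to the right and down, at radius r is drawn at 1 + k1 r^2 times it, then the intrinsics apply), "R" (3x3) and "t" (3): a world point X has camera coordinates R X + t. Camera axes: x right, y down, z forward; pixel columns grow to the right and rows downward; lengths in mm; the calibration is good to about 2 mm. A picture is of the moment at which its call begins. There is no depth.
- finish_job(): hands the job in; it is judged then, once.
The state is a dict: "clock": time; "qpos": joint angles; "qd": joint speeds; "tau": joint torques, N m; "eef_pos": TCP position; "tool_rot": TCP orientation; "force": force on the tool from outside, world axes, zero at the start; "torque": the same for the moment, N m; "width": finger opening in mm; "gripper_force": force on a finger pad.
Only numpy, scipy, OpenCV 4.12 (cv2) and the standard library are available. Lean on these libraries where they do the work, as an engineer would, in place of code of your own. Each camera call takes 0.05 s, during which the arm holds its last target. There are 200 camera calls.

## Working session

There is one attempt and no reset: what is moved stays moved. The work goes in short steps, Python scripts to look and compute and a tool call to move; the robot and the scene stay as the last step left them, time stands still between calls to the robot, and variables do not carry over. Pictures are saved under pics/ and viewed, at most 10 in all, crops included, and the job is handed in when it is done.

Besides the shell and the picture viewer there is one more tool, called after "Emit:" in YAML: its name, and indented under it one key for each argument. send_rows: Moves the arm, as the interface text tells. Its arguments: {"type":"object","properties":{"series":{"type":"array","items":{"type":"object","properties":{"ax":{"type":"number"},"ay":{"type":"number"},"az":{"type":"number"},"dx":{"type":"number"},"dy":{"type":"number"},"dz":{"type":"number"},"hand":{"type":"number"}}}}},"required":["series"]}

```bash
mkdir -p pics; ls; python3 - <<'E'
from cell import *
import cv2,json
for n in("side","top"):
    d=get_image(n);cv2.imwrite(f"pics/{n}0.png",d["pixels"][:,:,::-1]);print(n,d["mtx"],d["k1"],d["R"],d["t"])
print(read_state())
E
```

```text
pics
side [[487.62722257   0.         317.05186738]
 [  0.         487.62722257 200.17321566]
 [  0.           0.           1.        ]] -0.013873701687527324 [[-0.88301096 -0.46934614 -0.00241847]
 [-0.31775018  0.60158027 -0.73289563]
 [ 0.34543664 -0.6463864  -0.68033679]] [508.80398528 232.34905158 994.84115152]
top [[361.65737193   0.         318.79981703]
 [  0.         361.65737193 198.80422007]
 [  0.           0.           1.        ]] -0.0507443634927991 [[ 0.01415323 -0.99986111  0.00880065]
 [-0.98402671 -0.01549007 -0.1773457 ]
 [ 0.17745739 -0.00615006 -0.98410927]] [  6.3534378  594.99898732 948.51641086]
{'clock': 0.1, 'qpos': array([ 1.14022827,  0.62928849,  0.03844781,  1.51828401, -0.02703682,
        0.99628129, -0.02002454]), 'qd': array([ 0.00047088, -0.00239641, -0.0004115 , -0.00310754,  0.0001348 ,
        0.0008688 , -0.001317  ]), 'tau': array([ 3.42277155e-03, -5.64534581e+01,  1.23045199e+00, -1.93975031e+01,
        1.12226175e-02,  5.33372979e-03, -9.72621716e-08]), 'eef_pos': array([ 231.71053744, -606.69094707,  230.45337363]), 'tool_rot': array([-3.13984910e+00, -9.28056510e-06,  3.64720635e-01]), 'force': array([ 1.3378447 ,  0.29842571, -0.72558551]), 'torque': array([-0.00347266,  0.05333847, -0.00503116]), 'gripper_force': 0.0, 'width': 85.57125927388523}
```

View pics/side0.png

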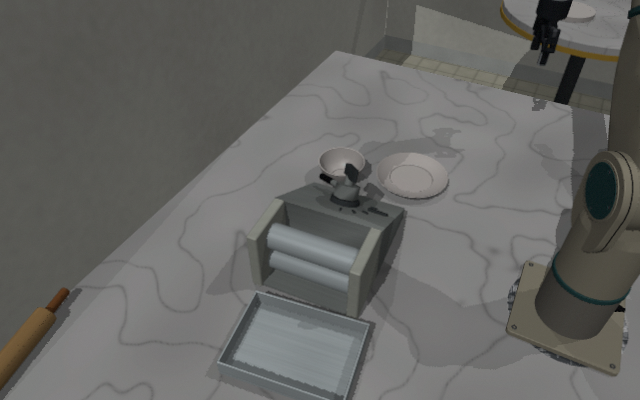

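View pics/top0.png

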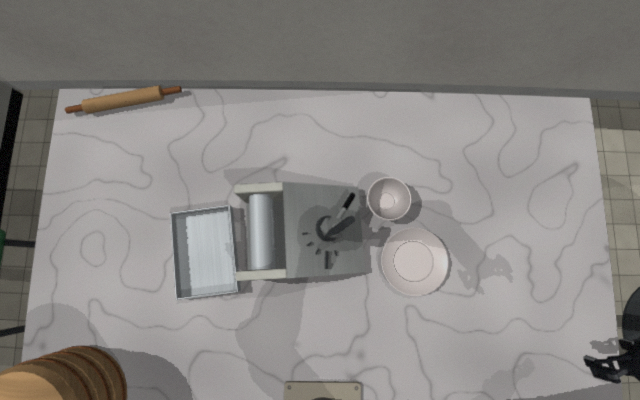

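The side view shows the sheeter at about (330,230), with the bowl and plate behind it and the tray in front. The top view shows the rollers on the left (+y world), the low edge on the right near x=368, the axis near (327,228), the lever towards (348,200) and the long rib near (328,260). Next is an enlarged crop.

```bash
python3 - <<'E'
import cv2
a=cv2.imread("pics/top0.png")[170:300,225:395];b=cv2.imread("pics/side0.png")[140:320,235:415]
cv2.imwrite("pics/c1.png",cv2.resize(a,None,fx=4.7,fy=4.5,interpolation=cv2.INTER_CUBIC)[:, :])
cv2.imwrite("pics/c2.png",cv2.resize(b,None,fx=3.3,fy=3.3,interpolation=cv2.INTER_CUBIC))
E
```

```text
(no output)
```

View pics/c1.png

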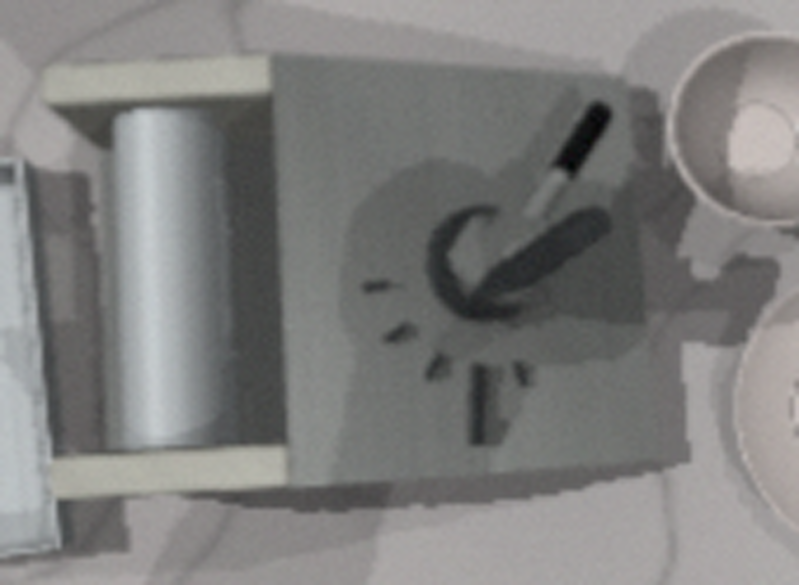

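View pics/c2.png

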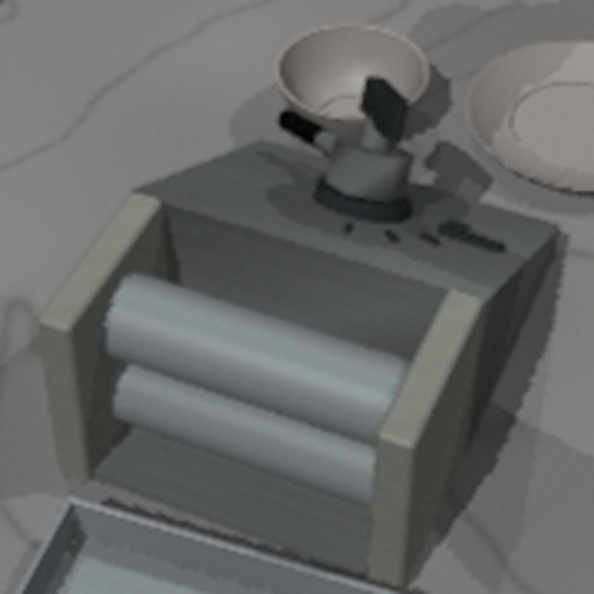

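The crops show the console corners, the rib at top-crop (482,405), the lever grip at (583,135) and the bar with its pointed end at about (470,305), up the slope and to the left. Next I fit the sheeter pose.

```bash
cat > h.py <<'E'
import numpy as np
from scipy.optimize import least_squares
from scipy.spatial.transform import Rotation as Ro
C={"side":(487.627,317.052,200.173,-0.013873701687527324,np.array([[-0.88301096,-0.46934614,-0.00241847],[-0.31775018,0.60158027,-0.73289563],[0.34543664,-0.6463864,-0.68033679]]),np.array([508.80398528,232.34905158,994.84115152])),
"top":(361.657,318.8,198.804,-0.0507443634927991,np.array([[0.01415323,-0.99986111,0.00880065],[-0.98402671,-0.01549007,-0.1773457],[0.17745739,-0.00615006,-0.98410927]]),np.array([6.3534378,594.99898732,948.51641086]))}
def proj(n,X):
    f,cx,cy,k,R,t=C[n];c=R@np.asarray(X,float)+t;p=c[:2]/c[2];p=p*(1+k*p@p);return p*f+[cx,cy]
c1=lambda u,v:np.array([225+u/4.7,170+v/4.5])
c2=lambda u,v:np.array([235+u/3.3,140+v/3.3])
s,c=.5,3**.5/2
F=np.array([[c,0,-s],[0,1,0],[s,0,c]])   # face axes (columns) in sheeter
def f2s(p): return F@np.asarray(p,float)+[-20,0,88]
def s2w(P,p): return Ro.from_euler('z',P[2]).apply(p)+[P[0],P[1],0]
def f2w(P,p): return s2w(P,f2s(p))
def pol(r,a,z): return [r*np.cos(a),r*np.sin(a),z]
E
cat > fit.py <<'E'
from h import *
obs=[("top",c1(273,56),[85,-120,148]),("top",c1(287,487),[85,120,148]),("top",c1(690,462),[-120,120,30]),
("side",c2(262,142),[-120,-120,30]),("side",c2(557,230),[-120,120,30]),("side",c2(45,325),[210,-120,150]),("side",c2(410,443),[210,120,150])]
def res(P): return np.ravel([proj(n,s2w(P,x))-uv for n,uv,x in obs])
r=least_squares(res,[600,0,1.57],x_scale=[10,10,.1],loss='soft_l1');P=r.x
print(P,np.round(res(P).reshape(-1,2),1))
def fitang(n,uv,rad,z):
    a=np.linspace(-np.pi,np.pi,1441);d=[np.hypot(*(proj(n,f2w(P,pol(rad,t,z)))-uv)) for t in a];i=np.argmin(d);return a[i],d[i]
print("rib",fitang("top",c1(482,405),81,6),fitang("side",c2(472,237),81,6))
print("lever",fitang("top",c1(583,138),88,30+8))
print("lever out",fitang("top",c1(600,105),117,34),fitang("side",c2(283,118),117,30))
print("point",fitang("top",c1(470,305),52,80),"blunt",fitang("top",c1(605,215),36,84))
print("side pt/blunt",fitang("side",c2(405,105),52,80),fitang("side",c2(365,88),36,80),)
print("axis px",proj("top",f2w(P,[0,0,44])),proj("top",f2w(P,[0,0,86])), "bar",c1(540,262))
for p in([0,0,0],[0,0,73]):print(f2w(P,p))
np.save("P.npy",P)
E
python3 fit.py
```

```text
[506.06281523  15.71788841   1.64452333] [[-1.1 -0.5]
 [ 0.1  0.7]
 [-7.5 -0.1]
 [-0.  -1.7]
 [ 0.8 -2.6]
 [-3.4 -2.9]
 [ 1.7  0.4]]
rib (np.float64(1.5140731261050808), np.float64(0.2179807216586173)) (np.float64(1.4355333097653364), np.float64(1.7756131481916453))
lever (np.float64(-2.2165681500327983), np.float64(0.6105169679356021))
lever out (np.float64(-2.2252947962927703), np.float64(0.08273729712015108)) (np.float64(-2.234021442552742), np.float64(0.7870890418891158))
point (np.float64(0.5105088062083416), np.float64(3.3035155714901134)) blunt (np.float64(-2.5961772623415653), np.float64(0.24821508784912288))
side pt/blunt (np.float64(0.5235987755982991), np.float64(1.8547869361614193)) (np.float64(-2.4347343065320897), np.float64(2.3974378088839394))
axis px [334.93425162 227.25913334] [344.32800628 225.25762629] bar [339.89361702 228.22222222]
[507.53601978  -4.22777949  88.        ]
[510.2246181  -40.62862343 151.21985448]
```

```bash
cat > ov.py <<'E'
from h import *
import cv2,sys
P=np.load("P.npy")
def overlay(img,n,segs,off,sc):
    x0,y0,x1,y1=off;im=cv2.resize(img[y0:y1,x0:x1],None,fx=sc,fy=sc,interpolation=cv2.INTER_CUBIC)
    for a,b,col in segs:
        q=[tuple(np.round((proj(n,X)-[x0,y0]+.5)*sc).astype(int).tolist()) for X in(a,b)];cv2.line(im,*q,col,1)
    return im
def segs(P,lev,adj_dir):
    S=[];b=lambda *p:s2w(P,p)
    pr=[(-120,0),(-120,30),(85,148),(85,0)]
    for y in(-120,120):
        S+=[(b(pr[i][0],y,pr[i][1]),b(pr[i+1][0],y,pr[i+1][1]),(0,255,255)) for i in range(3)]
        S+=[(b(85,y,150),b(210,y,150),(0,255,255)),(b(210,y,150),b(210,y,0),(0,255,255))]
    for x,z in pr[:3]: S.append((b(x,-120,z),b(x,120,z),(0,255,255)))
    f=lambda r,a,z:f2w(P,pol(r,a,z))
    S.append((f(58,np.pi/2,6),f(104,np.pi/2,6),(0,0,255)))
    S.append((f(62,lev,30),f(117,lev,30),(0,255,0)))
    S.append((f(-36,adj_dir,86),f(52,adj_dir,86),(255,0,255)));S.append((f(0,0,0),f(0,0,86),(255,255,0)))
    return S
if __name__=="__main__":
    S=segs(P,-2.22,.52)
    a=overlay(cv2.imread("pics/top0.png"),"top",S,(225,165,395,300),3.5)
    b=overlay(cv2.imread("pics/side0.png"),"side",S,(240,140,415,250),3.4)
    w=max(a.shape[1],b.shape[1]);p=lambda i:cv2.copyMakeBorder(i,0,0,0,w-i.shape[1],0)
    i=np.vstack([p(a)[60:400],p(b)]);print(i.shape);cv2.imwrite(sys.argv[1],i[:600])
E
python3 ov.py pics/o1.png
```

```text
(714, 595, 3)
```

View pics/o1.png

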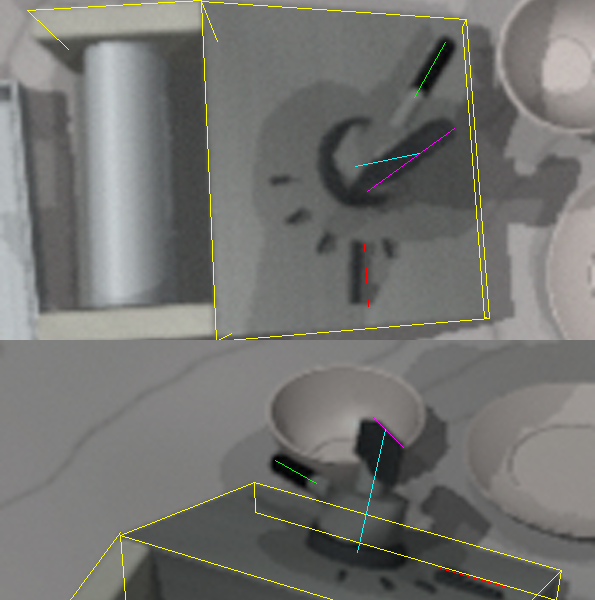

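The overlay fits roughly. The rib lies about 8 px left of the model and its yaw is slightly smaller, while the corner I used at the lower right was a shadow edge. I'll refit with the rib and lever and without that corner.

```bash
cat > fit2.py <<'E'
from ov import *
d1=lambda u,v:np.array([225+u/3.5,165+(v+60)/3.5])-.5
d2=lambda u,v:np.array([240+u/3.4,140+(v-340)/3.4])-.5
P0=np.load("P.npy")
def res(q,full=False):
    P,lev,bar=q[:3],q[3],q[4];W=lambda r,a,z:f2w(P,pol(r,a,z));h=np.pi/2
    R=[("top",d1(203,0),s2w(P,[85,-120,149])),("top",d1(217,340),s2w(P,[85,120,149])),
    ("side",d2(255,482),s2w(P,[-120,-120,30])),("side",d2(120,534),s2w(P,[85,-120,149])),
    ("side",d2(561,570),s2w(P,[-120,120,30])),
    ("top",d1(358,242),W(58,h,6)),("top",d1(357,303),W(104,h,6)),
    ("side",d2(437,572),W(58,h,6)),("side",d2(502,596),W(104,h,6)),
    ("top",d1(450,42),W(117,lev,34)),("side",d2(275,461),W(117,lev,30)),
    ("top",d1(354,201),W(51,bar,83)),("top",d1(453,125),W(-36,bar,85)),]
    r=np.array([proj(n,X)-uv for n,uv,X in R]);return r if full else r.ravel()
r=least_squares(res,[*P0,-2.22,.52],x_scale=[10,10,.1,.1,.1],loss='soft_l1')
print(r.x,np.round(res(r.x,True),1).tolist());np.save("P.npy",r.x[:3]);P=r.x[:3]
J=r.jac;print(np.sqrt(np.diag(np.linalg.inv(J.T@J))))
for p in([0,0,0],[0,0,73],pol(88,r.x[3],30)):print(f2w(P,p))
S=segs(P,r.x[3],r.x[4])
a=overlay(cv2.imread("pics/top0.png"),"top",S,(225,165,395,300),3.5)
b=overlay(cv2.imread("pics/side0.png"),"side",S,(240,140,415,250),3.4)
w=max(a.shape[1],b.shape[1]);p=lambda i:cv2.copyMakeBorder(i,0,0,0,w-i.shape[1],0)
cv2.imwrite("pics/o2.png",np.vstack([p(a)[60:400],p(b)])[:600])
E
python3 fit2.py
```

```text
[506.61339013  17.93624822   1.63073015  -2.22850816   0.59887592] [[-0.8, -0.5], [-1.9, -0.5], [0.1, 0.3], [-0.9, -0.2], [0.0, 1.1], [0.5, 0.4], [1.7, 0.9], [0.4, -0.5], [0.9, -1.6], [-0.6, 0.1], [0.3, 0.2], [3.1, -1.7], [-1.3, 0.1]]
[0.9266138  1.24545503 0.0093626  0.02316614 0.07447378]
[507.81134902  -2.02784191  88.        ]
[509.99762399 -38.46230638 151.21985448]
[581.01788537 -59.33371039  87.08322712]
```

View pics/o2.png

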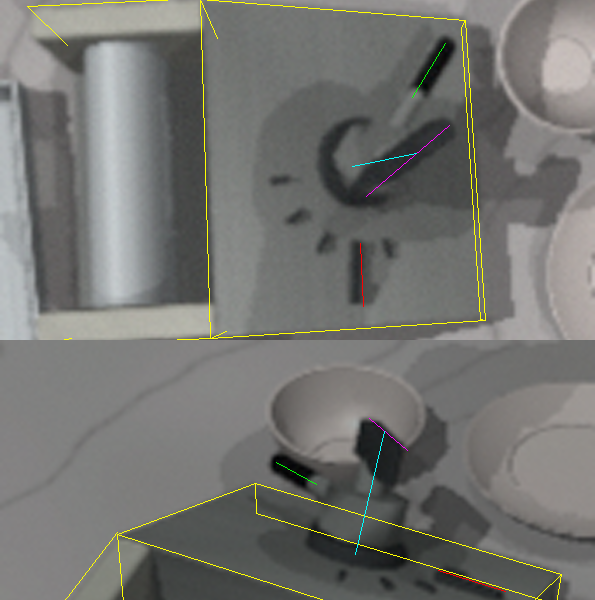

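Fit error is now about 1 px (2–3 mm). Next is a planner that turns face-frame goals into tool-frame shifts.

```bash
cat > plan.py <<'E'
from h import *
from cell import read_state
import sys,json
P=np.load("P.npy");RF=Ro.from_euler('z',P[2]).as_matrix()@F
def goal(r,a,z,phi):
    x=np.array([np.cos(phi),np.sin(phi),0]);zz=np.array([0,0,-1.]);R=np.c_[x,np.cross(zz,x),zz]
    return f2w(P,pol(r,a,z)),RF@R
def rel(g,s,base=None):
    p0,R0=base if base else (s["eef_pos"],Ro.from_euler('xyz',s["tool_rot"]).as_matrix())
    d=R0.T@(g[0]-p0)/10;w=Ro.from_matrix(R0.T@g[1]).as_rotvec()
    return np.round(np.r_[d,w],3).tolist()
def here(s):
    p=F.T@(Ro.from_euler('z',-P[2]).apply(s["eef_pos"]-[P[0],P[1],0])-[-20,0,88]);x=RF.T@Ro.from_euler('xyz',s["tool_rot"]).as_matrix()
    return dict(r=round(np.hypot(p[0],p[1]),1),a=round(np.arctan2(p[1],p[0]),3),z=round(p[2],1),xy=np.round(p[:2],1),phi=round(np.arctan2(x[1,0],x[0,0]),3),tilt=np.round(x[:2,2],3),
      q=np.round(s["qpos"],2).tolist(),F=np.round(RF.T@s["force"],1),w=round(s["width"],1),g=s["gripper_force"],t=s["clock"])
if __name__=="__main__":
    s=read_state();print(here(s))
    for g in sys.argv[1:]: print(g,"dxyz cm, axyz:",rel(goal(*map(eval,g.split(','))),s))
E
python3 plan.py 94,-2.23,130,-2.23
```

```text
{'r': np.float64(537.0), 'a': np.float64(2.522), 'z': np.float64(416.9), 'xy': array([-437.2,  311.8]), 'phi': np.float64(-1.305), 'tilt': array([-0.499,  0.001]), 'q': [1.14, 0.63, 0.04, 1.52, -0.03, 1.0, -0.02], 'F': array([-0.2, -1.4, -0.7]), 'w': 85.6, 'g': 0.0, 't': 0.1}
94,-2.23,130,-2.23 dxyz cm, axyz: [51.003, -33.444, 5.924, 0.534, -0.095, 0.941]
```

Emit:
send_rows:
  series:
    - {"dx":51,"dy":-33.4,"dz":4,"ax":0.534,"ay":-0.095,"az":0.941,"hand":0.2}
    - {"dx":51,"dy":-33.4,"dz":4,"ax":0.534,"ay":-0.095,"az":0.941,"hand":0.2}
    - {"dx":51,"dy":-33.4,"dz":4,"ax":0.534,"ay":-0.095,"az":0.941,"hand":0.2}
    - {"dx":51,"dy":-33.4,"dz":4,"ax":0.534,"ay":-0.095,"az":0.941,"hand":0.2}
    - {"dx":51,"dy":-33.4,"dz":4,"ax":0.534,"ay":-0.095,"az":0.941,"hand":0.2}
    - {"dx":51,"dy":-33.4,"dz":4,"ax":0.534,"ay":-0.095,"az":0.941,"hand":0.2}
    - {"dx":51,"dy":-33.4,"dz":4,"ax":0.534,"ay":-0.095,"az":0.941,"hand":0.2}
    - {"dx":51,"dy":-33.4,"dz":4,"ax":0.534,"ay":-0.095,"az":0.941,"hand":0.2}
    - {"dx":51,"dy":-33.4,"dz":4,"ax":0.534,"ay":-0.095,"az":0.941,"hand":0.2}
    - {"dx":51,"dy":-33.4,"dz":4,"ax":0.534,"ay":-0.095,"az":0.941,"hand":0.2}

```text
clock: 1.1
eef_pos: [525.0, -201.5, 197.8]
tool_rot: [-2.715, 0.311, -0.532]
force: [0.8, -0.2, -0.6]
width: 68.3
gripper_force: 0.0
```

```bash
python3 plan.py 94,-2.23,110,-2.23
```

```text
{'r': np.float64(118.5), 'a': np.float64(-3.098), 'z': np.float64(195.2), 'xy': array([-118.4,   -5.2]), 'phi': np.float64(-2.231), 'tilt': array([-0.001, -0.   ]), 'q': [0.5, 0.72, 0.12, 1.58, -0.51, 1.23, -1.3], 'F': array([-0.5, -0.8, -0.5]), 'w': 68.3, 'g': 0.0, 't': 1.1}
94,-2.23,110,-2.23 dxyz cm, axyz: [1.722, -9.05, 8.513, 0.001, -0.001, -0.001]
```

Emit:
send_rows:
  series:
    - {"dx":1.7,"dy":-9.05,"dz":8.5,"hand":0.35}
    - {"dx":1.7,"dy":-9.05,"dz":8.5,"hand":0.35}
    - {"dx":1.7,"dy":-9.05,"dz":8.5,"hand":0.35}
    - {"dx":1.7,"dy":-9.05,"dz":10.5,"hand":0.35}
    - {"dx":1.7,"dy":-9.05,"dz":12.5,"hand":0.35}
    - {"dx":1.7,"dy":-9.05,"dz":12.5,"hand":0.35}

```text
invalid input at $.series[0]: expected keys ax, ay, az, dx, dy, dz, hand
```

```bash
python3 plan.py 94,-2.23,14,-2.23; python3 - <<'E'
from ov import *
from cell import *
S=segs(P,-2.23,.6);I={n:cv2.cvtColor(get_image(n)["pixels"],cv2.COLOR_RGB2BGR) for n in("top","side")}
a=overlay(I["top"],"top",S[-4:],(280,160,395,280),3.4);b=overlay(I["side"],"side",S[-4:],(300,100,420,220),3.3)
h=min(a.shape[0],b.shape[0]);cv2.imwrite("pics/m1.png",np.hstack([a[:h],b[:h]]))
E
```

```text
{'r': np.float64(118.5), 'a': np.float64(-3.098), 'z': np.float64(195.2), 'xy': array([-118.4,   -5.2]), 'phi': np.float64(-2.231), 'tilt': array([-0.001, -0.   ]), 'q': [0.5, 0.72, 0.12, 1.58, -0.51, 1.23, -1.3], 'F': array([-0.5, -0.8, -0.5]), 'w': 68.3, 'g': 0.0, 't': 1.1}
94,-2.23,14,-2.23 dxyz cm, axyz: [1.715, -9.059, 18.113, 0.001, -0.001, -0.001]
```

View pics/m1.png

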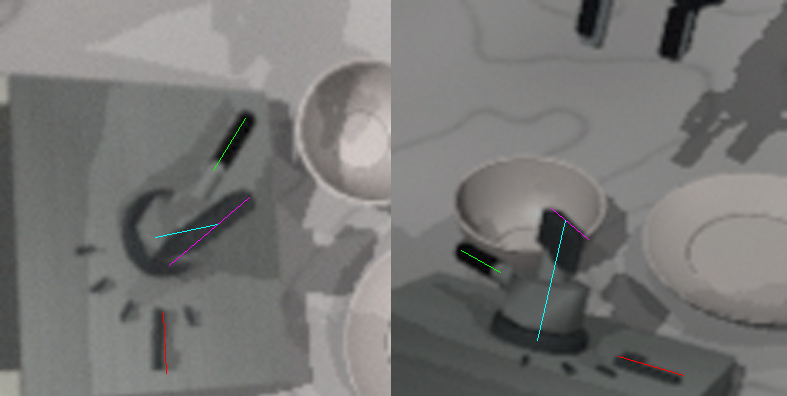

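The picture shows the lever grip on the model line (top crop 232,140), with the bar and rib within about 2 px. The move was refused because it needs all the keys, so I'm resending it.

Emit:
send_rows:
  series:
    - {"dx":1.7,"dy":-9.05,"dz":8.5,"ax":0,"ay":0,"az":0,"hand":0.35}
    - {"dx":1.7,"dy":-9.05,"dz":8.5,"ax":0,"ay":0,"az":0,"hand":0.35}
    - {"dx":1.7,"dy":-9.05,"dz":8.5,"ax":0,"ay":0,"az":0,"hand":0.35}
    - {"dx":1.7,"dy":-9.05,"dz":10.5,"ax":0,"ay":0,"az":0,"hand":0.35}
    - {"dx":1.7,"dy":-9.05,"dz":12.5,"ax":0,"ay":0,"az":0,"hand":0.35}
    - {"dx":1.7,"dy":-9.05,"dz":13.5,"ax":0,"ay":0,"az":0,"hand":0.35}
    - {"dx":1.7,"dy":-9.05,"dz":13.5,"ax":0,"ay":0,"az":0,"hand":0.35}

```text
clock: 1.9
eef_pos: [584.8, -77.8, 110.9]
tool_rot: [-2.715, 0.313, -0.53]
force: [-0.1, -0.1, 0.3]
width: 55.3
gripper_force: 0.0
```

```bash
python3 plan.py 94,-2.23,14,-2.23; python3 - <<'E'
from ov import *
from cell import *
S=segs(P,-2.23,.6);I={n:cv2.cvtColor(get_image(n)["pixels"],cv2.COLOR_RGB2BGR) for n in("top","side")}
a=overlay(I["top"],"top",S[-3:-2],(280,160,395,280),3.4);b=overlay(I["side"],"side",S[-3:-2],(300,100,420,220),3.3)
h=min(a.shape[0],b.shape[0]);cv2.imwrite("pics/m2.png",np.hstack([a[:h],b[:h]]))
E
```

```text
{'r': np.float64(92.8), 'a': np.float64(-2.247), 'z': np.float64(60.0), 'xy': array([-58. , -72.4]), 'phi': np.float64(-2.23), 'tilt': array([0.   , 0.002]), 'q': [0.33, 0.83, 0.05, 1.65, -0.62, 1.0, -1.37], 'F': array([0.1, 0.1, 0.3]), 'w': 55.3, 'g': 0.0, 't': 1.9}
94,-2.23,14,-2.23 dxyz cm, axyz: [0.135, -0.162, 4.595, 0.001, 0.002, -0.0]
```

View pics/m2.png

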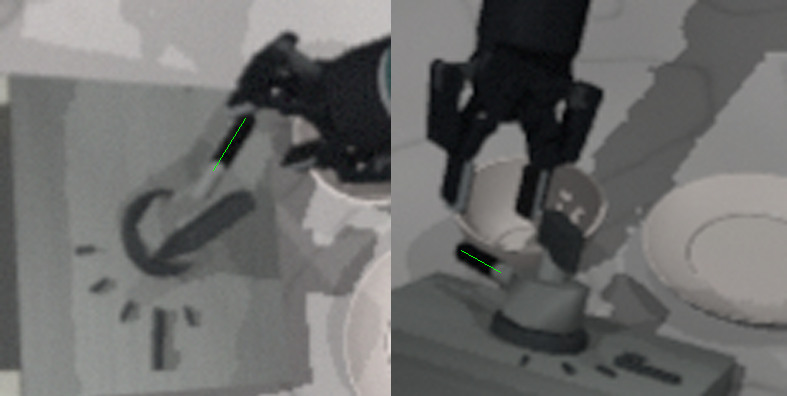

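The picture shows the two fingers straddling the black grip (side crop tips at (452,205) and (535,215), lever at (478,258)). I'll descend and close.

Emit:
send_rows:
  series:
    - {"dx":0.1,"dy":-0.15,"dz":1.5,"ax":0,"ay":0,"az":0,"hand":0.35}
    - {"dx":0.1,"dy":-0.15,"dz":3.0,"ax":0,"ay":0,"az":0,"hand":0.35}
    - {"dx":0.1,"dy":-0.15,"dz":4.5,"ax":0,"ay":0,"az":0,"hand":0.35}
    - {"dx":0.1,"dy":-0.15,"dz":4.5,"ax":0,"ay":0,"az":0,"hand":0.35}
    - {"dx":0.1,"dy":-0.15,"dz":4.5,"ax":0,"ay":0,"az":0,"hand":0.6}
    - {"dx":0.1,"dy":-0.15,"dz":4.5,"ax":0,"ay":0,"az":0,"hand":1}
    - {"dx":0.1,"dy":-0.15,"dz":4.5,"ax":0,"ay":0,"az":0,"hand":1}
    - {"dx":0.1,"dy":-0.15,"dz":4.5,"ax":0,"ay":0,"az":0,"hand":1}
    - {"dx":0.1,"dy":-0.15,"dz":4.5,"ax":0,"ay":0,"az":0,"hand":1}

```text
clock: 2.9
eef_pos: [586.6, -56.7, 73.8]
tool_rot: [-2.715, 0.308, -0.532]
force: [-0.9, -2.4, 2.2]
width: 14.1
gripper_force: 58.5
```

```bash
cat >> plan.py <<'E'
def arc(r,a0,a1,z,n,base=None,dphi=0):
    s=read_state();print(here(s))
    for a in np.linspace(a0,a1,n+1)[1:]: print(round(a,2),rel(goal(r,a,z,a+dphi),s,base))
E
python3 -c "
from plan import *
arc(94,-2.24,-1.64,14.5,6)"
```

```text
{'r': np.float64(95.4), 'a': np.float64(-2.23), 'z': np.float64(17.3), 'xy': array([-58.4, -75.4]), 'phi': np.float64(-2.23), 'tilt': array([-0.003, -0.002]), 'q': [0.31, 0.87, 0.03, 1.69, -0.65, 0.91, -1.35], 'F': array([-0.9,  1.1,  3. ]), 'w': 14.1, 'g': 58.45521926879883, 't': 2.9}
-2.14 [-0.178, -0.844, 0.28, 0.001, -0.003, -0.09]
-2.04 [-0.308, -1.775, 0.278, 0.001, -0.003, -0.19]
-1.94 [-0.531, -2.687, 0.276, 0.002, -0.003, -0.29]
-1.84 [-0.844, -3.573, 0.274, 0.002, -0.003, -0.39]
-1.74 [-1.244, -4.424, 0.272, 0.002, -0.003, -0.49]
-1.64 [-1.727, -5.23, 0.27, 0.002, -0.003, -0.59]
```

Emit:
send_rows:
  series:
    - {"dx":-0.05,"dy":-0.95,"dz":0,"ax":0,"ay":0,"az":-0.1,"hand":1}
    - {"dx":-0.19,"dy":-1.9,"dz":0,"ax":0,"ay":0,"az":-0.2,"hand":1}
    - {"dx":-0.43,"dy":-2.82,"dz":0,"ax":0,"ay":0,"az":-0.3,"hand":1}
    - {"dx":-0.75,"dy":-3.71,"dz":0,"ax":0,"ay":0,"az":-0.4,"hand":1}
    - {"dx":-1.17,"dy":-4.57,"dz":0,"ax":0,"ay":0,"az":-0.5,"hand":1}
    - {"dx":-1.67,"dy":-5.39,"dz":0,"ax":0,"ay":0,"az":-0.6,"hand":1}
    - {"dx":-1.67,"dy":-5.39,"dz":0,"ax":0,"ay":0,"az":-0.6,"hand":1}

```text
clock: 3.6
eef_pos: [603.1, -9.8, 100.1]
tool_rot: [-2.622, 0.028, 0.01]
force: [-2.3, -2.5, 3.2]
width: 14.0
gripper_force: 59.1
```

```bash
python3 plan.py
```

```text
{'r': np.float64(94.8), 'a': np.float64(-1.63), 'z': np.float64(17.2), 'xy': array([ -5.6, -94.7]), 'phi': np.float64(-1.628), 'tilt': array([-0.003, -0.001]), 'q': [0.33, 0.84, -0.13, 1.67, -0.53, 0.87, -0.94], 'F': array([-0.4,  2.4,  4. ]), 'w': 14.0, 'g': 59.13160800933838, 't': 3.6}
```

Emit:
send_rows:
  series:
    - {"dx":-0.05,"dy":-0.95,"dz":0,"ax":0,"ay":0,"az":-0.1,"hand":1}
    - {"dx":-0.19,"dy":-1.9,"dz":0,"ax":0,"ay":0,"az":-0.2,"hand":1}
    - {"dx":-0.43,"dy":-2.82,"dz":0,"ax":0,"ay":0,"az":-0.3,"hand":1}
    - {"dx":-0.75,"dy":-3.71,"dz":0,"ax":0,"ay":0,"az":-0.4,"hand":1}
    - {"dx":-1.17,"dy":-4.57,"dz":0,"ax":0,"ay":0,"az":-0.5,"hand":1}
    - {"dx":-1.67,"dy":-5.39,"dz":0,"ax":0,"ay":0,"az":-0.6,"hand":1}
    - {"dx":-1.67,"dy":-5.39,"dz":0,"ax":0,"ay":0,"az":-0.6,"hand":1}

```text
clock: 4.3
eef_pos: [586.4, 35.6, 126.9]
tool_rot: [-2.686, -0.259, 0.541]
force: [-2.2, -5.5, 2.6]
width: 13.9
gripper_force: 59.5
```

```bash
python3 plan.py
```

```text
{'r': np.float64(93.8), 'a': np.float64(-1.035), 'z': np.float64(17.3), 'xy': array([ 47.9, -80.7]), 'phi': np.float64(-1.029), 'tilt': array([-0.004, -0.001]), 'q': [0.37, 0.78, -0.31, 1.74, -0.41, 0.79, -0.52], 'F': array([-3.3,  2.6,  5. ]), 'w': 13.9, 'g': 59.528528451919556, 't': 4.3}
```

Nut loosened by 1.20 rad. Now release and lift.

Emit:
send_rows:
  series:
    - {"dx":0,"dy":0,"dz":0,"ax":0,"ay":0,"az":0,"hand":0.35}
    - {"dx":0,"dy":0,"dz":0,"ax":0,"ay":0,"az":0,"hand":0.35}
    - {"dx":0,"dy":0,"dz":0,"ax":0,"ay":0,"az":0,"hand":0.35}
    - {"dx":0,"dy":0,"dz":0,"ax":0,"ay":0,"az":0,"hand":0.35}
    - {"dx":0,"dy":0,"dz":-3,"ax":0,"ay":0,"az":0,"hand":0.35}
    - {"dx":0,"dy":0,"dz":-7,"ax":0,"ay":0,"az":0,"hand":0.35}
    - {"dx":0,"dy":0,"dz":-10,"ax":0,"ay":0,"az":0,"hand":0.35}
    - {"dx":0,"dy":0,"dz":-10,"ax":0,"ay":0,"az":0,"hand":0.35}

```text
clock: 5.1
eef_pos: [592.7, -15.0, 216.9]
tool_rot: [-2.69, -0.265, 0.538]
force: [0.1, 0.3, -0.3]
width: 55.5
gripper_force: 0.0
```

```bash
python3 plan.py 0,0,120,.57; python3 - <<'E'
from ov import *
from cell import *
S=segs(P,-2.23+1.2,.57);I={n:cv2.cvtColor(get_image(n)["pixels"],cv2.COLOR_RGB2BGR) for n in("top","side")}
cv2.imwrite("pics/t_raw.png",I["top"]);cv2.imwrite("pics/s_raw.png",I["side"])
a=overlay(I["top"],"top",S[-4:-1],(280,160,395,280),3.4);b=overlay(I["side"],"side",S[-4:-1],(300,100,420,220),3.3)
h=min(a.shape[0],b.shape[0]);cv2.imwrite("pics/m3.png",np.hstack([a[:h],b[:h]]))
E
```

```text
{'r': np.float64(97.1), 'a': np.float64(-1.044), 'z': np.float64(120.7), 'xy': array([ 48.9, -83.9]), 'phi': np.float64(-1.03), 'tilt': array([-0.005, -0.008]), 'q': [0.43, 0.68, -0.29, 1.63, -0.38, 1.01, -0.55], 'F': array([ 0.1, -0.1, -0.4]), 'w': 55.5, 'g': 0.0, 't': 5.1}
0,0,120,.57 dxyz cm, axyz: [-9.711, -0.137, 0.022, 0.01, 0.004, -1.6]
```

View pics/m3.png

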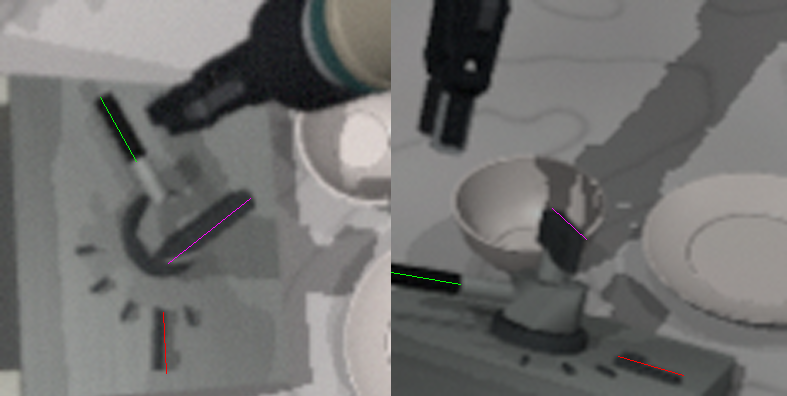

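The lever now lies on the model line at 1.2 rad (top crop (120,130)), and the bar is still near 0.57 in face angle. Move over the bar.

Emit:
send_rows:
  series:
    - {"dx":-9.7,"dy":-0.15,"dz":0,"ax":0.01,"ay":0,"az":-1.6,"hand":0.35}
    - {"dx":-9.7,"dy":-0.15,"dz":0,"ax":0.01,"ay":0,"az":-1.6,"hand":0.35}
    - {"dx":-9.7,"dy":-0.15,"dz":0,"ax":0.01,"ay":0,"az":-1.6,"hand":0.35}
    - {"dx":-9.7,"dy":-0.15,"dz":0,"ax":0.01,"ay":0,"az":-1.6,"hand":0.35}
    - {"dx":-9.7,"dy":-0.15,"dz":0,"ax":0.01,"ay":0,"az":-1.6,"hand":0.35}
    - {"dx":-9.7,"dy":-0.15,"dz":0,"ax":0.01,"ay":0,"az":-1.6,"hand":0.35}
    - {"dx":-9.7,"dy":-0.15,"dz":0,"ax":0.01,"ay":0,"az":-1.6,"hand":0.35}
    - {"dx":-9.7,"dy":-0.15,"dz":0,"ax":0.01,"ay":0,"az":-1.6,"hand":0.35}
    - {"dx":-9.7,"dy":-0.15,"dz":0,"ax":0.01,"ay":0,"az":-1.6,"hand":0.35}
    - {"dx":-9.7,"dy":-0.15,"dz":0,"ax":0.01,"ay":0,"az":-1.6,"hand":0.35}

```text
clock: 6.2
eef_pos: [507.6, -57.5, 188.4]
tool_rot: [2.889, -0.467, 2.171]
force: [0.7, -0.4, 0.0]
width: 55.4
gripper_force: 0.0
```

```bash
python3 plan.py 0,0,110,.57 0,0,56,.57
```

```text
{'r': np.float64(4.2), 'a': np.float64(1.004), 'z': np.float64(114.7), 'xy': array([2.2, 3.5]), 'phi': np.float64(0.477), 'tilt': array([0.003, 0.011]), 'q': [0.83, 0.74, -0.74, 1.81, -0.04, 0.89, 0.76], 'F': array([-0.3, -0.7,  0.2]), 'w': 55.4, 'g': 0.0, 't': 6.2}
0,0,110,.57 dxyz cm, axyz: [-0.364, 0.213, 0.465, -0.008, -0.008, -0.093]
0,0,56,.57 dxyz cm, axyz: [-0.405, 0.257, 5.865, -0.008, -0.008, -0.093]
```

Emit:
send_rows:
  series:
    - {"dx":-0.4,"dy":0.25,"dz":0.4,"ax":-0.008,"ay":-0.008,"az":-0.09,"hand":0.35}
    - {"dx":-0.4,"dy":0.25,"dz":0.5,"ax":-0.008,"ay":-0.008,"az":-0.09,"hand":0.35}
    - {"dx":-0.4,"dy":0.25,"dz":2,"ax":-0.008,"ay":-0.008,"az":-0.09,"hand":0.35}
    - {"dx":-0.4,"dy":0.25,"dz":4,"ax":-0.008,"ay":-0.008,"az":-0.09,"hand":0.35}
    - {"dx":-0.4,"dy":0.25,"dz":5.8,"ax":-0.008,"ay":-0.008,"az":-0.09,"hand":0.35}
    - {"dx":-0.4,"dy":0.25,"dz":5.8,"ax":-0.008,"ay":-0.008,"az":-0.09,"hand":0.35}
    - {"dx":-0.4,"dy":0.25,"dz":5.8,"ax":-0.008,"ay":-0.008,"az":-0.09,"hand":0.7}
    - {"dx":-0.4,"dy":0.25,"dz":5.8,"ax":-0.008,"ay":-0.008,"az":-0.09,"hand":1}
    - {"dx":-0.4,"dy":0.25,"dz":5.8,"ax":-0.008,"ay":-0.008,"az":-0.09,"hand":1}
    - {"dx":-0.4,"dy":0.25,"dz":5.8,"ax":-0.008,"ay":-0.008,"az":-0.09,"hand":1}

```text
clock: 7.2
eef_pos: [511.1, -32.7, 138.7]
tool_rot: [2.843, -0.433, 2.256]
force: [-1.4, -3.5, 5.2]
width: 15.9
gripper_force: 58.5
```

```bash
python3 plan.py 0,0,56,.57; python3 -c "
from cell import *;s=read_state();print(s['torque'])"
```

```text
{'r': np.float64(2.0), 'a': np.float64(-2.328), 'z': np.float64(59.3), 'xy': array([-1.3, -1.4]), 'phi': np.float64(0.56), 'tilt': array([-0.003, -0.004]), 'q': [0.78, 0.8, -0.74, 1.88, 0.0, 0.74, 0.8], 'F': array([-0.3,  1.6,  6.2]), 'w': 15.9, 'g': 58.537172907963395, 't': 7.2}
0,0,56,.57 dxyz cm, axyz: [0.191, -0.05, 0.329, 0.002, 0.005, -0.01]
[-0.49637961  0.22580056  0.09444725]
```

Bar gripped, width 15.9 mm. Before turning, I'll measure the rib direction more exactly in both images.

```bash
python3 - <<'E'
from h import *
import cv2
P=np.load("P.npy")
def back(n,uv,z):
    return least_squares(lambda q:proj(n,f2w(P,[q[0],q[1],z]))-uv,[0,80]).x
for n,f,(x0,y0,x1,y1) in(("top","top0",(318,246,340,274)),("top","t_raw",(318,246,340,274)),("side","side0",(364,203,394,222)),("side","s_raw",(364,203,394,222))):
    g=cv2.cvtColor(cv2.imread(f"pics/{f}.png"),cv2.COLOR_BGR2GRAY)[y0:y1,x0:x1].astype(np.uint8)
    if f in("top0","side0"):print(g[::2 if n=="top" else 1])
    t,m=cv2.threshold(g,0,255,cv2.THRESH_BINARY_INV+cv2.THRESH_OTSU)
    k,l,s,c=cv2.connectedComponentsWithStats(m);i=1+np.argmax(s[1:,4]);yx=np.argwhere(l==i)[:,::-1]+[x0,y0]
    q=np.array([back(n,p,5) for p in yx]);w,v=np.linalg.eigh(np.cov(q.T));d=v[:,1]*np.sign(v[1,1])
    print(f,t,s[i],"centroid px",yx.mean(0),"face",q.mean(0),"pos ang",np.arctan2(*q.mean(0)[::-1]),"dir",np.arctan2(d[1],d[0]),np.sqrt(12*w))
E
```

```text
[[ 94  93  94  96  94  93  92  90  92  93  91  97 100  98  97  98  98  96
  100  98  96  97]
 [ 75  84  92  97  94  95  94  98  98 102 103  99 100 101  99 100 102  98
  101  96  97  99]
 [ 55  65  74  92 102 101 102  90  84  89  93 100 100  99  99  95  79  75
   82  94 100  98]
 [ 75  76  78  98 104 105  94  71  51  45  57  74  78  80  91  99  76  57
   57  76  90 107]
 [ 87  97 100 105 105 106  94  70  51  46  58  73  80  80  99  99  93  72
   53  82  96 110]
 [108 106 109 107 110 106  95  71  47  46  59  74  77  96 106 105 100  98
   97 105 111 116]
 [108 108 110 107 111 108  87  65  43  45  58  72  84  96 102 104 104 104
  112 119 115 120]
 [108 107 108 114 111 108  91  68  48  45  68  72  82  95 106 104 106 103
  115 119 118 120]
 [107 108 110 107 108 104  91  69  54  48  67  78  82  96 102 104 105 114
  118 123 123 119]
 [111 111 108 109 109 107  89  67  48  50  72  76  80  77  80  97 116 120
  120 123 120 122]
 [109 110 110 110 113 109  92  66  48  49  68  76  78  85  94 113 120 123
  120 119 123 119]
 [113 113 111 112 112 111  94  68  58  61  75  80  83  94 117 124 121 119
  1
[... 2583 characters left out ...]
83  84  83  82  82  83  82  83  82  81  80
   82  83  82  82  81  81  81  80  82  81  81  74]
 [ 98  95  88  87  83  85  84  84  82  84  83  83  83  83  83  83  84  83
   82  81  82  82  84  83  82  83  82  81  73  58]
 [100  98  99  93  89  88  87  84  85  85  83  84  84  83  83  84  84  83
   84  82  84  83  83  82  82  82  83  77  57  53]]
side0 64.0 [  0   3  24  11 120] centroid px [374.69166667 211.14166667] face [12.34476374 76.38157499] pos ang 1.4105622387733856 dir 0.16171595152376333 [49.38590682 62.25403553]
s_raw 69.0 [ 3  3 21 11 98] centroid px [376.20408163 210.87755102] face [ 6.43248259 78.25948911] pos ang 1.4887863958894905 dir 0.8206336431641933 [35.83847286 59.44999542]
```

```bash
python3 - <<'E'
from h import *
import cv2
P=np.load("P.npy")
back=lambda n,uv,z:least_squares(lambda q:proj(n,f2w(P,[q[0],q[1],z]))-uv,[0,80]).x
for f in("top0","t_raw"):
    g=cv2.cvtColor(cv2.imread(f"pics/{f}.png"),cv2.COLOR_BGR2GRAY).astype(float)
    pts=[]
    for r in range(254,267):
        w=np.clip(68-g[r,322:332],0,None);pts.append((np.sum(w*np.arange(322,332))/w.sum(),r))
    pts=np.array(pts);p=np.polyfit(pts[:,1]-260,pts[:,0],1);print(f,p,g[260,322:332],g[248:272,326])
    a,b=back("top",[np.polyval(p,-7),253],6),back("top",[np.polyval(p,7),267],6)
    print(a,b,"dir",np.arctan2(*(b-a)[::-1]),"pos",np.arctan2(*(a+b)[::-1]))
# side: dark core rows per column
g=cv2.cvtColor(cv2.imread("pics/s_raw.png"),cv2.COLOR_BGR2GRAY).astype(float)
pts=[]
for c in range(370,386):
    w=np.clip(50-g[204:220,c],0,None)
    if w.sum()>0: pts.append((c,np.sum(w*np.arange(204,220))/w.sum()))
print(np.round(pts,1).tolist())
p=np.polyfit(*np.array(pts).T,1);
for h in(3,6):
    a,b=[back("side",[c,np.polyval(p,c)],h) for c in(371,385)];print(a,b)
E
```

```text
top0 [-4.30695512e-02  3.26596609e+02] [111. 108.  91.  68.  48.  45.  68.  72.  82.  95.] [ 98. 102.  84.  60.  51.  50.  51.  50.  47.  51.  43.  48.  48.  48.
  54.  47.  48.  47.  48.  47.  58.  98. 114. 111.]
[ 1.50285827 62.75622062] [ 5.39330259 98.35144279] dir 1.4619316336391774 pos 1.5280177678158504
t_raw [-1.80315671e-02  3.26591232e+02] [140. 139. 111.  76.  59.  53.  82.  95.  95. 114.] [120. 116.  91.  70.  58.  61.  64.  62.  56.  59.  60.  59.  59.  60.
  60.  59.  61.  57.  58.  54.  69. 118. 129. 130.]
[ 2.05250487 62.74246422] [ 4.8813886  98.37411537] dir 1.4915700665114187 pos 1.5277863684830661
[[370.0, 208.8], [371.0, 208.6], [372.0, 209.0], [373.0, 209.2], [374.0, 210.0], [375.0, 210.1], [376.0, 211.4], [377.0, 211.4], [378.0, 211.4], [379.0, 212.5], [380.0, 212.4], [381.0, 212.4], [382.0, 213.6], [383.0, 213.4], [384.0, 213.7], [385.0, 214.5]]
[-5.13942277 63.4253733 ] [ 5.81328395 99.18539491]
[ 6.29802501 65.82937084] [ 17.13092445 101.19822798]
```

The rib's dark core lies at about 1.51 in face angle (position 1.53, direction 1.48). I'll turn the bar from 0.56 to about 1.51.

Emit:
send_rows:
  series:
    - {"dx":0,"dy":0,"dz":0,"ax":0,"ay":0,"az":-0.12,"hand":1}
    - {"dx":0,"dy":0,"dz":0,"ax":0,"ay":0,"az":-0.24,"hand":1}
    - {"dx":0,"dy":0,"dz":0,"ax":0,"ay":0,"az":-0.36,"hand":1}
    - {"dx":0,"dy":0,"dz":0,"ax":0,"ay":0,"az":-0.48,"hand":1}
    - {"dx":0,"dy":0,"dz":0,"ax":0,"ay":0,"az":-0.6,"hand":1}
    - {"dx":0,"dy":0,"dz":0,"ax":0,"ay":0,"az":-0.72,"hand":1}
    - {"dx":0,"dy":0,"dz":0,"ax":0,"ay":0,"az":-0.84,"hand":1}
    - {"dx":0,"dy":0,"dz":0,"ax":0,"ay":0,"az":-0.94,"hand":1}
    - {"dx":0,"dy":0,"dz":0,"ax":0,"ay":0,"az":-0.94,"hand":1}
    - {"dx":0,"dy":0,"dz":0,"ax":0,"ay":0,"az":-0.94,"hand":1}

```text
clock: 8.2
eef_pos: [510.9, -32.8, 138.6]
tool_rot: [2.622, -0.032, 3.138]
force: [-1.9, -1.8, 5.4]
width: 16.1
gripper_force: 58.5
```

```bash
python3 plan.py; python3 -c "
from cell import *;s=read_state();print(s['torque'])"
```

```text
{'r': np.float64(1.9), 'a': np.float64(-2.421), 'z': np.float64(59.3), 'xy': array([-1.5, -1.3]), 'phi': np.float64(1.5), 'tilt': array([-0.003, -0.004]), 'q': [0.92, 0.91, -1.0, 1.88, 0.31, 0.79, 1.44], 'F': array([1.3, 2. , 5.5]), 'w': 16.1, 'g': 58.54917883872986, 't': 8.2}
[-0.38795449  0.276857    0.17930217]
```

Emit:
send_rows:
  series:
    - {"dx":0,"dy":0,"dz":0,"ax":0,"ay":0,"az":-0.01,"hand":1}
    - {"dx":0,"dy":0,"dz":0,"ax":0,"ay":0,"az":-0.01,"hand":0.35}
    - {"dx":0,"dy":0,"dz":0,"ax":0,"ay":0,"az":-0.01,"hand":0.35}
    - {"dx":0,"dy":0,"dz":0,"ax":0,"ay":0,"az":-0.01,"hand":0.35}
    - {"dx":0,"dy":0,"dz":0,"ax":0,"ay":0,"az":-0.01,"hand":0.35}
    - {"dx":0,"dy":0,"dz":-3,"ax":0,"ay":0,"az":-0.01,"hand":0.35}
    - {"dx":0,"dy":0,"dz":-7,"ax":0,"ay":0,"az":-0.01,"hand":0.35}
    - {"dx":0,"dy":0,"dz":-7,"ax":0,"ay":0,"az":-0.01,"hand":0.35}

```text
clock: 9.0
eef_pos: [515.7, -69.2, 201.7]
tool_rot: [2.623, -0.021, -3.14]
force: [0.9, -0.0, 0.5]
width: 55.9
gripper_force: 0.0
```

```bash
python3 plan.py 95,-1.035,120,-1.03
```

```text
{'r': np.float64(4.1), 'a': np.float64(-1.974), 'z': np.float64(132.3), 'xy': array([-1.6, -3.8]), 'phi': np.float64(1.51), 'tilt': array([-0.005, -0.011]), 'q': [1.0, 0.85, -1.07, 1.79, 0.25, 0.95, 1.5], 'F': array([ 0.2, -0.9,  0.5]), 'w': 55.9, 'g': 0.0, 't': 9.0}
95,-1.035,120,-1.03 dxyz cm, axyz: [-7.453, 5.484, 1.29, 0.013, 0.01, 2.54]
```

Emit:
send_rows:
  series:
    - {"dx":-7.5,"dy":5.5,"dz":0,"ax":0.013,"ay":0.01,"az":0.15,"hand":0.35}
    - {"dx":-7.5,"dy":5.5,"dz":0,"ax":0.013,"ay":0.01,"az":0.3,"hand":0.35}
    - {"dx":-7.5,"dy":5.5,"dz":0,"ax":0.013,"ay":0.01,"az":0.45,"hand":0.35}
    - {"dx":-7.5,"dy":5.5,"dz":0,"ax":0.013,"ay":0.01,"az":0.6,"hand":0.35}
    - {"dx":-7.5,"dy":5.5,"dz":0,"ax":0.013,"ay":0.01,"az":0.75,"hand":0.35}
    - {"dx":-7.5,"dy":5.5,"dz":0,"ax":0.013,"ay":0.01,"az":0.9,"hand":0.35}
    - {"dx":-7.5,"dy":5.5,"dz":0,"ax":0.013,"ay":0.01,"az":1.05,"hand":0.35}
    - {"dx":-7.5,"dy":5.5,"dz":0,"ax":0.013,"ay":0.01,"az":1.2,"hand":0.35}
    - {"dx":-7.5,"dy":5.5,"dz":0,"ax":0.013,"ay":0.01,"az":1.35,"hand":0.35}
    - {"dx":-7.5,"dy":5.5,"dz":0,"ax":0.013,"ay":0.01,"az":1.5,"hand":0.35}

```text
clock: 10.0
eef_pos: [587.5, -18.3, 223.4]
tool_rot: [-3.132, -0.52, 1.637]
force: [0.7, 1.3, 0.5]
width: 55.8
gripper_force: 0.0
```

```bash
python3 plan.py 95,-1.035,120,-1.03; python3 - <<'E'
from ov import *
from cell import *
rib,ax=1.51,np.array([-1.5,0,0])
f=lambda r,a,z:f2w(P,np.array(pol(r,a,z))+ax)
S=[(f(58,rib,6),f(104,rib,6),(0,0,255)),(f(-36,1.51,86),f(52,1.51,86),(255,0,255))]
I={n:cv2.cvtColor(get_image(n)["pixels"],cv2.COLOR_RGB2BGR) for n in("top","side")}
cv2.imwrite("pics/t2_raw.png",I["top"]);cv2.imwrite("pics/s2_raw.png",I["side"])
o=(295,190,375,280)
a0=overlay(I["top"],"top",[],o,4.9);a=overlay(I["top"],"top",S,o,4.9)
cv2.imwrite("pics/m4.png",np.hstack([a0,a]))
E
```

```text
{'r': np.float64(92.8), 'a': np.float64(-1.009), 'z': np.float64(127.7), 'xy': array([ 49.5, -78.6]), 'phi': np.float64(0.005), 'tilt': array([-0.004,  0.013]), 'q': [0.61, 0.73, -0.6, 1.61, -0.15, 1.01, 0.27], 'F': array([ 1.3, -0.8, -0.2]), 'w': 55.8, 'g': 0.0, 't': 10.0}
95,-1.035,120,-1.03 dxyz cm, axyz: [-0.095, 0.321, 0.77, -0.01, 0.01, 1.035]
```

View pics/m4.png

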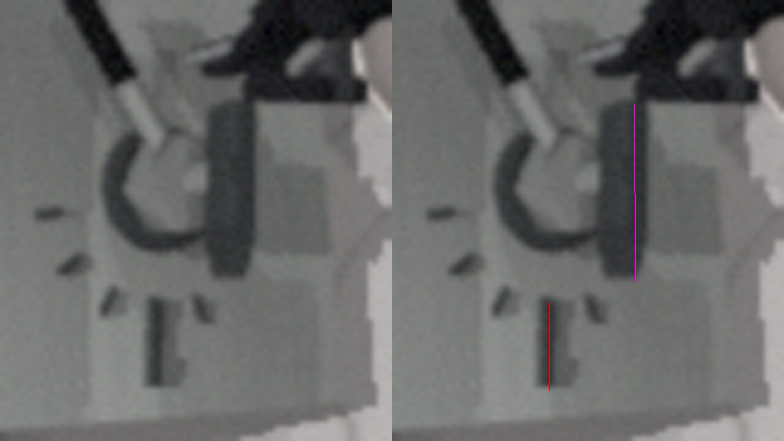

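The picture shows the bar's tapered end pointing down at the rib. The bar (column 230) and the rib (column 157) are parallel, and the model lines fit both. Now back to the lever.

Emit:
send_rows:
  series:
    - {"dx":-0.1,"dy":0.3,"dz":0.4,"ax":-0.01,"ay":0.01,"az":0.15,"hand":0.35}
    - {"dx":-0.1,"dy":0.3,"dz":0.8,"ax":-0.01,"ay":0.01,"az":0.3,"hand":0.35}
    - {"dx":-0.1,"dy":0.3,"dz":0.8,"ax":-0.01,"ay":0.01,"az":0.45,"hand":0.35}
    - {"dx":-0.1,"dy":0.3,"dz":0.8,"ax":-0.01,"ay":0.01,"az":0.6,"hand":0.35}
    - {"dx":-0.1,"dy":0.3,"dz":0.8,"ax":-0.01,"ay":0.01,"az":0.75,"hand":0.35}
    - {"dx":-0.1,"dy":0.3,"dz":0.8,"ax":-0.01,"ay":0.01,"az":0.9,"hand":0.35}
    - {"dx":-0.1,"dy":0.3,"dz":0.8,"ax":-0.01,"ay":0.01,"az":1.035,"hand":0.35}
    - {"dx":-0.1,"dy":0.3,"dz":0.8,"ax":-0.01,"ay":0.01,"az":1.035,"hand":0.35}
    - {"dx":-0.1,"dy":0.3,"dz":0.8,"ax":-0.01,"ay":0.01,"az":1.035,"hand":0.35}

```text
clock: 11.0
eef_pos: [590.4, -15.0, 216.2]
tool_rot: [-2.685, -0.266, 0.55]
force: [0.1, 0.0, -0.6]
width: 55.3
gripper_force: 0.0
```

```bash
python3 plan.py 94.5,-1.035,80,-1.03 94.5,-1.035,15,-1.03
```

```text
{'r': np.float64(95.0), 'a': np.float64(-1.034), 'z': np.float64(120.0), 'xy': array([ 48.6, -81.6]), 'phi': np.float64(-1.018), 'tilt': array([-0., -0.]), 'q': [0.45, 0.68, -0.31, 1.63, -0.37, 1.02, -0.55], 'F': array([-0.3, -0.1, -0.6]), 'w': 55.3, 'g': 0.0, 't': 11.0}
94.5,-1.035,80,-1.03 dxyz cm, axyz: [-0.052, 0.006, 3.997, 0.0, -0.0, 0.012]
94.5,-1.035,15,-1.03 dxyz cm, axyz: [-0.055, 0.004, 10.497, 0.0, -0.0, 0.012]
```

Emit:
send_rows:
  series:
    - {"dx":0,"dy":0,"dz":3,"ax":0,"ay":0,"az":0.012,"hand":0.35}
    - {"dx":0,"dy":0,"dz":6,"ax":0,"ay":0,"az":0.012,"hand":0.35}
    - {"dx":0,"dy":0,"dz":8.5,"ax":0,"ay":0,"az":0.012,"hand":0.35}
    - {"dx":0,"dy":0,"dz":10.4,"ax":0,"ay":0,"az":0.012,"hand":0.35}
    - {"dx":0,"dy":0,"dz":10.4,"ax":0,"ay":0,"az":0.012,"hand":0.35}
    - {"dx":0,"dy":0,"dz":10.4,"ax":0,"ay":0,"az":0.012,"hand":0.7}
    - {"dx":0,"dy":0,"dz":10.4,"ax":0,"ay":0,"az":0.012,"hand":1}
    - {"dx":0,"dy":0,"dz":10.4,"ax":0,"ay":0,"az":0.012,"hand":1}
    - {"dx":0,"dy":0,"dz":10.4,"ax":0,"ay":0,"az":0.012,"hand":1}
    - {"dx":0,"dy":0,"dz":10.4,"ax":0,"ay":0,"az":0.012,"hand":1}

```text
clock: 12.0
eef_pos: [588.5, 35.7, 127.6]
tool_rot: [-2.683, -0.26, 0.534]
force: [-1.7, -2.4, 5.9]
width: 13.8
gripper_force: 58.6
```

```bash
python3 plan.py
```

```text
{'r': np.float64(95.8), 'a': np.float64(-1.043), 'z': np.float64(17.9), 'xy': array([ 48.2, -82.8]), 'phi': np.float64(-1.035), 'tilt': array([-0.001, -0.004]), 'q': [0.38, 0.78, -0.33, 1.74, -0.4, 0.79, -0.53], 'F': array([0.9, 1.9, 6.3]), 'w': 13.8, 'g': 58.559818267822266, 't': 12.0}
```

Emit:
send_rows:
  series:
    - {"dx":-0.05,"dy":0.96,"dz":0,"ax":0,"ay":0,"az":0.1,"hand":1}
    - {"dx":-0.19,"dy":1.91,"dz":0,"ax":0,"ay":0,"az":0.2,"hand":1}
    - {"dx":-0.43,"dy":2.84,"dz":0,"ax":0,"ay":0,"az":0.3,"hand":1}
    - {"dx":-0.76,"dy":3.74,"dz":0,"ax":0,"ay":0,"az":0.4,"hand":1}
    - {"dx":-1.18,"dy":4.6,"dz":0,"ax":0,"ay":0,"az":0.5,"hand":1}
    - {"dx":-1.68,"dy":5.42,"dz":0,"ax":0,"ay":0,"az":0.6,"hand":1}
    - {"dx":-1.68,"dy":5.42,"dz":0,"ax":0,"ay":0,"az":0.6,"hand":1}

```text
clock: 12.7
eef_pos: [605.2, -12.3, 99.4]
tool_rot: [-2.621, 0.03, -0.002]
force: [0.9, -3.8, 4.0]
width: 14.4
gripper_force: 58.8
```

```bash
python3 plan.py
```

```text
{'r': np.float64(96.9), 'a': np.float64(-1.656), 'z': np.float64(17.9), 'xy': array([ -8.3, -96.6]), 'phi': np.float64(-1.639), 'tilt': array([-0.002, -0.005]), 'q': [0.33, 0.84, -0.14, 1.67, -0.53, 0.87, -0.96], 'F': array([-1.3, -0.7,  5.4]), 'w': 14.4, 'g': 58.75143527984619, 't': 12.7}
```

Emit:
send_rows:
  series:
    - {"dx":-0.05,"dy":0.96,"dz":0,"ax":0,"ay":0,"az":0.1,"hand":1}
    - {"dx":-0.19,"dy":1.91,"dz":0,"ax":0,"ay":0,"az":0.2,"hand":1}
    - {"dx":-0.43,"dy":2.84,"dz":0,"ax":0,"ay":0,"az":0.3,"hand":1}
    - {"dx":-0.76,"dy":3.74,"dz":0,"ax":0,"ay":0,"az":0.4,"hand":1}
    - {"dx":-1.18,"dy":4.6,"dz":0,"ax":0,"ay":0,"az":0.5,"hand":1}
    - {"dx":-1.58,"dy":5.25,"dz":0,"ax":0,"ay":0,"az":0.58,"hand":1}
    - {"dx":-1.68,"dy":5.42,"dz":0,"ax":0,"ay":0,"az":0.6,"hand":1}
    - {"dx":-1.68,"dy":5.42,"dz":0,"ax":0,"ay":0,"az":0.6,"hand":1}
    - {"dx":-1.68,"dy":5.42,"dz":0,"ax":0,"ay":0,"az":0.6,"hand":1}

```text
clock: 13.6
eef_pos: [588.4, -57.9, 73.8]
tool_rot: [-2.712, 0.308, -0.537]
force: [2.3, -1.5, 4.7]
width: 13.8
gripper_force: 59.0
```

```bash
python3 plan.py
```

```text
{'r': np.float64(97.4), 'a': np.float64(-2.228), 'z': np.float64(18.0), 'xy': array([-59.5, -77.1]), 'phi': np.float64(-2.234), 'tilt': array([-0.001, -0.006]), 'q': [0.31, 0.87, 0.02, 1.68, -0.65, 0.91, -1.35], 'F': array([ 1. , -2.2,  4.8]), 'w': 13.8, 'g': 58.99571120738983, 't': 13.6}
```

Back at the starting angle. I'll press a little further to make sure it seats on the stop.

Emit:
send_rows:
  series:
    - {"dx":0,"dy":0.3,"dz":0,"ax":0,"ay":0,"az":0.02,"hand":1}
    - {"dx":0,"dy":0.6,"dz":0,"ax":0,"ay":0,"az":0.04,"hand":1}
    - {"dx":0,"dy":0.9,"dz":0,"ax":0,"ay":0,"az":0.05,"hand":1}
    - {"dx":0,"dy":0.9,"dz":0,"ax":0,"ay":0,"az":0.05,"hand":1}
    - {"dx":0,"dy":0.9,"dz":0,"ax":0,"ay":0,"az":0.05,"hand":1}

```text
clock: 14.1
eef_pos: [586.4, -60.3, 72.4]
tool_rot: [-2.72, 0.327, -0.581]
force: [6.6, 4.7, 10.1]
width: 13.9
gripper_force: 59.6
```

```bash
python3 plan.py
```

```text
{'r': np.float64(97.5), 'a': np.float64(-2.264), 'z': np.float64(18.0), 'xy': array([-62.3, -75. ]), 'phi': np.float64(-2.279), 'tilt': array([ 0.004, -0.01 ]), 'q': [0.32, 0.88, 0.03, 1.69, -0.66, 0.91, -1.38], 'F': array([ 8.8, -6.9,  6.6]), 'w': 13.9, 'g': 59.55332636833191, 't': 14.1}
```

Emit:
send_rows:
  series:
    - {"dx":0,"dy":0.4,"dz":0,"ax":0,"ay":0,"az":0,"hand":1}
    - {"dx":0,"dy":0.8,"dz":0,"ax":0,"ay":0,"az":0,"hand":1}
    - {"dx":0,"dy":0.8,"dz":0,"ax":0,"ay":0,"az":0,"hand":1}
    - {"dx":0,"dy":0.8,"dz":0,"ax":0,"ay":0,"az":0,"hand":1}

```text
clock: 14.5
eef_pos: [586.3, -60.5, 72.3]
tool_rot: [-2.709, 0.325, -0.577]
force: [16.0, 13.2, 14.5]
width: 13.7
gripper_force: 59.5
```

```bash
python3 plan.py
```

```text
{'r': np.float64(97.5), 'a': np.float64(-2.266), 'z': np.float64(18.0), 'xy': array([-62.4, -74.8]), 'phi': np.float64(-2.275), 'tilt': array([ 0.011, -0.017]), 'q': [0.33, 0.88, 0.02, 1.69, -0.67, 0.91, -1.37], 'F': array([ 17.8, -16.8,   6.4]), 'w': 13.7, 'g': 59.532315731048584, 't': 14.5}
```

On the stop: 24 N with no further motion. I'll relax the command, let go and lift.

Emit:
send_rows:
  series:
    - {"dx":0,"dy":-0.6,"dz":0,"ax":0,"ay":0,"az":0,"hand":1}
    - {"dx":0,"dy":-1.1,"dz":0,"ax":0,"ay":0,"az":0,"hand":1}
    - {"dx":0,"dy":-1.2,"dz":0,"ax":0,"ay":0,"az":0,"hand":0.35}
    - {"dx":0,"dy":-1.2,"dz":0,"ax":0,"ay":0,"az":0,"hand":0.35}
    - {"dx":0,"dy":-1.2,"dz":0,"ax":0,"ay":0,"az":0,"hand":0.35}
    - {"dx":0,"dy":-1.2,"dz":0,"ax":0,"ay":0,"az":0,"hand":0.35}
    - {"dx":0,"dy":-1.2,"dz":-3,"ax":0,"ay":0,"az":0,"hand":0.35}
    - {"dx":0,"dy":-1.2,"dz":-7,"ax":0,"ay":0,"az":0,"hand":0.35}
    - {"dx":0,"dy":-1.2,"dz":-11,"ax":0,"ay":0,"az":0,"hand":0.35}
    - {"dx":0,"dy":-1.2,"dz":-14,"ax":0,"ay":0,"az":0,"hand":0.35}

```text
clock: 15.5
eef_pos: [587.5, -133.0, 193.2]
tool_rot: [-2.731, 0.331, -0.587]
force: [0.5, 0.3, 0.3]
width: 55.5
gripper_force: 0.0
```

```bash
python3 plan.py; python3 - <<'E'
from h import *
import cv2
from cell import *
P=np.load("P.npy");g=get_image("top")["pixels"];cv2.imwrite("pics/t3_raw.png",g[:,:,::-1])
b=cv2.cvtColor(cv2.imread("pics/t2_raw.png"),cv2.COLOR_BGR2GRAY).astype(float);a=cv2.cvtColor(cv2.imread("pics/t3_raw.png"),cv2.COLOR_BGR2GRAY).astype(float);o=cv2.cvtColor(cv2.imread("pics/top0.png"),cv2.COLOR_BGR2GRAY).astype(float)
for n,im in(("before",b),("after",a)):print(n,"\n",im[226:249:3,332:352].astype(int))
# lever centroid, start vs now
for n,im in(("start",o),("now",a)):
    q=np.argwhere(im[190:212,336:358]<32);print(n,len(q),q.mean(0)+[190,336])
E
```

```text
{'r': np.float64(96.6), 'a': np.float64(-2.305), 'z': np.float64(158.9), 'xy': array([-64.7, -71.7]), 'phi': np.float64(-2.287), 'tilt': array([-0.002, -0.003]), 'q': [0.37, 0.75, 0.1, 1.53, -0.56, 1.2, -1.47], 'F': array([ 0.3, -0.5,  0.1]), 'w': 55.5, 'g': 0.0, 't': 15.5}
before 
 [[121 124 124 126 122  87  62  58  61  59  54  53  50  50  55  88 100  97
  101  95]
 [110 106 102 101  90  67  55  60  54  60  64  57  53  47  57  86  97  98
   97 102]
 [108  98  95  90  78  62  54  59  58  63  62  56  49  54  57  86  98 100
  101  98]
 [109 100  93  91  75  61  53  52  56  60  60  51  49  53  57  89  98 100
  100  97]
 [ 45  43  47  56  61  57  53  51  52  52  51  51  52  54  59  86  96  98
   98 100]
 [ 87  89  88  91  85  67  53  50  52  48  53  58  55  58  89 109 113 106
  102 100]
 [113 113 112 110 113  94  66  59  54  54  58  54  59  77 101 113 119 121
  120 122]
 [115 113 113 116 115 114 106 105 100 102 103 102 102 107 107 110 110 108
  112 115]]
after 
 [[128 133 132 132 126  88  62  61  59  60  60  59  55  53  60  80  92  95
   93  93]
 [121 113 107 101  93  71  63  62  58  63  71  61  60  59  62  89 100 101
   92  92]
 [127 114 102  93  81  62  62  60  63  64  66  59  57  57  58  89 102 103
   98  99]
 [123 111 100  92  77  63  59  55  60  65  65  62  58  57  64  90 101 100
  102 103]
 [ 59  57  56  66  65  59  57  58  57  60  57  57  58  58  66  89 101 100
  104 104]
 [ 87  90  91 100  97  75  60  58  58  56  58  57  58  61  97 111 116 114
  115 117]
 [115 118 117 123 122 105  78  60  59  59  55  59  61  88 114 124 124 124
  122 125]
 [118 114 120 123 126 128 120 116 118 116 112 117 117 121 122 126 125 125
  124 123]]
start 60 [200.4 348.8]
now 56 [200.91071429 349.28571429]
```

```bash
python3 -c "
from cell import *;print(finish_job())"
```

```text
the job is handed in; nothing more can be done
None
```

The job is handed in at about 15.5 s on the clock. I loosened the jam nut by 1.20 rad, set the bar onto the long rib (my estimate is within about 0.03 rad), and retightened the nut to its stop. In the last top picture the bar had not visibly moved; the gripper is clear, and the bowl, plate and tray were not touched.

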